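Hang the scraper on the drying rack

ROBOT

A 6-joint arm with a two-finger parallel gripper is mounted at the origin on the work surface. World frame = base frame: x ahead of the robot, y to its left, z up, the work surface at z = 0. Lengths are in mm, angles in degrees, forces in N, time in s.
With the tool pointing down it reaches from about 325 to 775 mm from the base axis. Payload 5.5 kg.
Tool frame: the origin (TCP) lies on the centre line of the jaws, within the pads' length; the fingertips stand 19 mm ahead of it and the grasp point (between the pads) is the TCP (manip.tip_reach is the distance from the TCP to the fingertips, in mm); z points along the fingers, y is the line along which they close (so a half turn about z gives the same grasp; the last joint's range is limited). The gripper opens to 85 mm and grips with 20 to 120 N. Pads are 22 mm wide; open, the fingers measure 114 mm over their backs; the gripper's body (76 mm by 85 mm) begins 54 mm behind the grasp point. The pads swing forward as they close: fully open they stand 13 mm farther back than shut.
Start: joints at [72.153, 5.22, 70.514, -0, 104.267, -3.249], TCP at [151.235, 580.642, 250.275] pointing down, gripper open.
Joint ranges: [-164.24, 164.24], [-49.07, 125.15], [9.68, 141.18], [-86.29, 266.29], [3.28, 154.24], [-151.56, 151.56]. Speed limits (degrees/s): [147.25, 147.25, 172.46, 180, 180, 180].

INTERFACE

Orientations are given as a 3x3 rotation matrix whose columns are the frame's x, y, z axes.
In Python, from plant import status, eyes, hand_in, manip gives the robot as it stands.
- The arm moves only by the tool move_arm, never from a script. Its arguments are lists of equal length, an entry for each row: "offset": the shift along the world's x, y, z normalised to -1 to 1, where 1 is 0.75 m, a list of three; "angular": the turn, a rotation vector about the world's x, y, z normalised to -1 to 1, where 1 is 90 degrees, a list of three. A call has 1 to 20 rows; each row is the pose to reach, as a shift and turn from the pose commanded when the call began; what a row does not reach only later rows make up. A row lasts 1/8 s, in which the tool goes at most 62.5 mm and 10.7 degrees, less where a joint would pass 70% of its speed; a pose out of reach is approached as far as the arm can. A call with a number of a shift or a turn outside -1 to 1 is refused whole. A call with a gripper value outside its range is refused whole. "grip" is the opening, from -1 (shut) to 1 (fully open), set as the call begins (left out, the last holds). The fingers move at their own pace and stop on an object; the grip force is fixed at half the most. Time passes only in rows, so rows that repeat a pose let the fingers close. It gives the time, the measured TCP pose, the force, the opening and the grip force at its end, in the units of the state.
- status.state(): the state, without advancing time (a new reading comes with each control period).
- eyes.read_camera(name): name is "scene" or "top" or "wrist"; returns the picture (480x640x3 uint8, red, green, blue); there is no depth.
- eyes.camera_params(name): a dict with "fx", "fy", "cx", "cy" (pixels), "distortion" ([k1, k2, p1, p2, k3] as OpenCV has them; the pictures are not rectified), "extrinsics" (4x4, takes a point from world to camera coordinates). Camera axes: x right, y up, looking along -z (the intrinsics and any distortion apply to the point x, -y, -z); pixel columns grow to the right and rows downward; lengths in mm; the calibration is good to about 2 mm. A picture is of the moment at which its call begins: read the wrist's pose just before it. camera_params takes no time and is no camera call; for the wrist camera it gives the pose at the moment of the call.
- hand_in(): hands the job in; it is judged then, once.
The state is a dict: "time": time; "joints": joint angles; "joint_velocities": joint speeds; "joint_efforts": joint torques, N m; "ee_pos": TCP position; "ee_rot": TCP orientation; "wrist_force": force on the tool from outside, world axes, zero at the start; "torque": the same for the moment, N m; "grip_width": finger opening in mm; "grip_force": force on a finger pad.
Only numpy, scipy, OpenCV 4.12 (cv2) and the standard library are available. Lean on these libraries where they do the work, as an engineer would, in place of code of your own. Each camera call takes 0.05 s, during which the arm holds its last target. There are 200 camera calls.

TASK

Hang up the paint scraper to dry: put the hole in its handle over the empty middle peg of the sloping rack, with the blade pointing down the slope, so that the handle lies flat on both rails, and let go. The peg can be clamped anywhere along its short slot, so look or feel for it. Leave the other things on the table where they are.

Things in the scene. Friction and masses are not known exactly. Their poses are not given: they have to be found in the camera images.
- scraper: Paint scraper lying flat, dark wooden handle 20 mm thick, steel blade; about 0.15 kg. Origin: underside of the handle, mid-length of its 26 mm wide waist (x -40 to +48 mm), the place to grip; balance point 10 to 40 mm from it towards the blade. +x points to the butt with the hole, -x to the blade, z up. At the start +x is within 0.35 rad of world +x (butt away from the robot).
- eye (a point): Centre of the hole in the scraper's butt: 69 mm along +x from its origin, 10 mm above the underside. Hole 12.5 mm across, straight through the 20 mm of wood along the scraper's z, 1 mm chamfers. The butt is 42 x 42 mm (x +48 to +90 mm). Axes as scraper.
- blade (a point): Middle of the blade's end edge, 125 mm along -x from the scraper's origin, 10 mm above the underside. Blade 70 mm wide, 3 mm thick, 60 mm long. Axes as scraper.
- rack: Sloping wooden drying rack, fixed, 260 mm wide, low side to the robot, rising at 40 degrees along its +x. Two cross rails with faces in one plane: the top one with the slot, the other 100 mm down the slope. Origin on the table under the slot's middle. Two tools (12 mm thick) hang fixed on 30 mm pegs 88 mm left and right of the middle; not to be used.
- seat (a point): Middle of the slot, on the top rail's face, 170 mm above the table. z: out of the face, 40 degrees from vertical, leaning to the robot; x: up the slope; y: along the rail. The empty middle peg, a rigid steel pin 8 mm thick and 45 mm long, stands along z in the slot: foot at x = 0, z = 0 and y anywhere from -10 to +10 mm, not reported: look or feel for it.
- pot: Bystander: low glass pot, 56 mm wide, 55 mm high; it stands beside the scraper, on its left or right. Origin under its centre.
- bottle_a: Bystander: white paint bottle, 48 mm wide, 110 mm high. Origin under its centre.
- bottle_b: Bystander: amber bottle, 48 mm wide, 120 mm high. Origin under its centre.
- mug: Bystander: white mug, 76 mm wide, 90 mm high. Origin under its centre.
- tape: Bystander: roll of paper tape lying flat, 90 mm wide, 25 mm high. Origin under its centre.
- block: Bystander: cork sanding block, 100 x 60 x 30 mm. Origin under its centre.
- driver: Bystander: red-handled screwdriver lying on the table, about 200 mm long. Origin under its middle.
There are look-alikes about, which are no part of the job. What is shaped like the scraper but orange or purple is not meant.

How it is judged:
By the outcome, as a careful person would: the job done as asked, in the order asked, and still so for the second after the job is handed in, with the robot touching nothing.
It also fails if it takes over 53 s, if anything falls off the work surface, if the arm or the gripper's body presses on something with over 40 N, if the wrist force passes 120 N, or if a joint passes its speed limit or range.

## Working session

There is one attempt and no reset: what is moved stays moved. The work goes in short steps, Python scripts to look and compute and a tool call to move; the robot and the scene stay as the last step left them, time stands still between calls to the robot, and variables do not carry over. Pictures are saved under pics/ and viewed, at most 10 in all, crops included, and the job is handed in when it is done.

Besides the shell and the picture viewer there is one more tool, called after "Request:" as name(argument=value, ...), one argument or row to a line, values as JSON. move_arm: Moves the arm, as the interface text tells. Its arguments: {"type":"object","properties":{"offset":{"type":"array"},"angular":{"type":"array"},"grip":{"type":"number"}},"required":["offset","angular"]}

```bash
mkdir -p pics; ls
cat > h.py <<'E'
import numpy as np, cv2
from plant import status, eyes, hand_in, manip
def cam(n):
    p=eyes.camera_params(n); K=np.array([[p['fx'],0,p['cx']],[0,p['fy'],p['cy']],[0,0,1.]])
    return K,np.array(p['distortion'],float),np.array(p['extrinsics'],float)
def ray(C,uv):
    K,d,E=C; q=cv2.undistortPoints(np.array(uv,float).reshape(-1,1,2),K,d).reshape(-1,2)
    v=np.c_[q[:,0],-q[:,1],-np.ones(len(q))]; R=E[:3,:3]
    v=v@R; return -R.T@E[:3,3], v/np.linalg.norm(v,axis=1)[:,None]
def onplane(C,uv,p0,n):
    o,v=ray(C,uv); p0=np.array(p0,float);n=np.array(n,float)
    return o+v*(((p0-o)@n)/(v@n))[:,None]
def onz(C,uv,z): return onplane(C,uv,[0,0,z],[0,0,1])
def proj(C,P):
    K,d,E=C; P=np.atleast_2d(P)@E[:3,:3].T+E[:3,3]
    return cv2.projectPoints(P*[1,-1,-1],np.zeros(3),np.zeros(3),K,d)[0].reshape(-1,2)
def shot(n,f=None):
    C=cam(n); im=eyes.read_camera(n)
    if f: cv2.imwrite('pics/'+f,im[:,:,::-1])
    return C,im
E
python3 - <<'E'
from h import *
for n in ('scene','top'):
    C,im=shot(n,n+'0.png'); np.savez(n+'.npz',im=im,K=C[0],d=C[1],E=C[2])
    print(n,C[0][0,0],ray(C,[[320,240]]))
s=status.state();print(s['time'],s['wrist_force'],s['ee_rot'],manip.tip_reach)
E
```

```text
pics
scene 455.3395383288339 (array([1295.33229171,  312.52347259,  931.87373451]), array([[-0.66495487, -0.25726526, -0.7011773 ]]))
top 497.03532545354716 (array([ 156.82993064,   43.59098284, 1653.21223058]), array([[ 2.06845945e-01,  2.82600580e-04, -9.78373485e-01]]))
0.1 [-0.39542195 -0.5528483  -0.30853504] [[-9.67718640e-01  2.52032334e-01 -5.80069305e-04]
 [ 2.52032965e-01  9.67717172e-01 -1.69086322e-03]
 [ 1.35190823e-04 -1.78247645e-03 -9.99998402e-01]] 19.0
```

View pics/scene0.png

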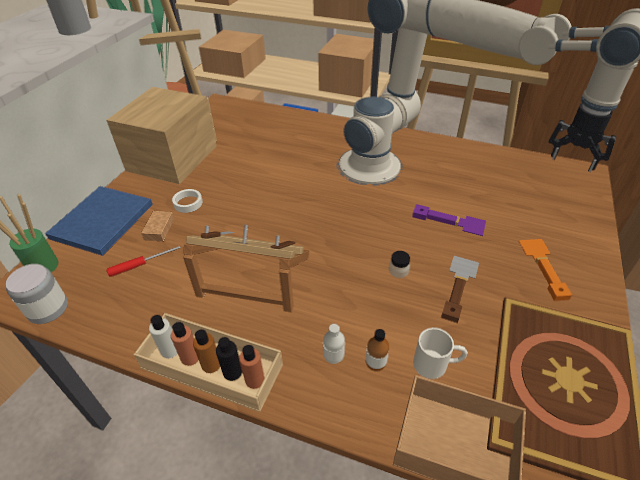

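View pics/top0.png

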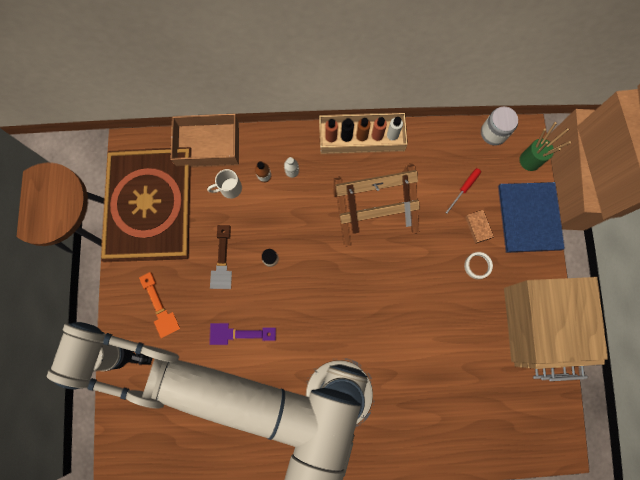

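The scraper candidates in the top view are the brown handle with steel blade at (222,257), the orange one at (158,305) and the purple one at (243,334). The brown one at (222,257) fits because it has dark wood and steel and its butt points away from the robot. The mug, the bottles and the pot at (269,257) are its neighbours. The rack is at (378,200). I'll confirm this in one enlarged composite.

Run:
```python
from h import *
def ld(n):
    z=np.load(n+'.npz'); return (z['K'],z['d'],z['E']),z['im']
T,ti=ld('top');S,si=ld('scene')
r=lambda im,x,y,w,h,k:cv2.resize(im[y:y+h,x:x+w],None,fx=k,fy=k,interpolation=cv2.INTER_CUBIC)
a=r(ti,190,215,100,75,4);b=r(si,410,240,100,75,4);c=r(ti,328,160,100,75,4);d=r(si,175,220,140,105,400/140)
cv2.imwrite('pics/crop.png',np.vstack([np.hstack([a,b]),np.hstack([c,d])])[:,:,::-1])
print('butt,blade top',onz(T,[[223,231],[221,288]],20)); print('scene',onz(S,[[453,311],[464,262]],20))
print('pot',onz(T,[[269,257]],55))
print('peg',onz(T,[[377,186]],190))
```

```text
butt,blade top [[545.55999711 370.8871064   20.        ]
 [352.42633314 376.84840528  20.        ]]
scene [[554.67882444 374.3579086   20.        ]
 [378.96074027 377.74398459  20.        ]]
pot [[444.28325215 212.54735596  55.        ]]
peg [[ 629.82540253 -137.93444662  190.        ]]
```

View pics/crop.png

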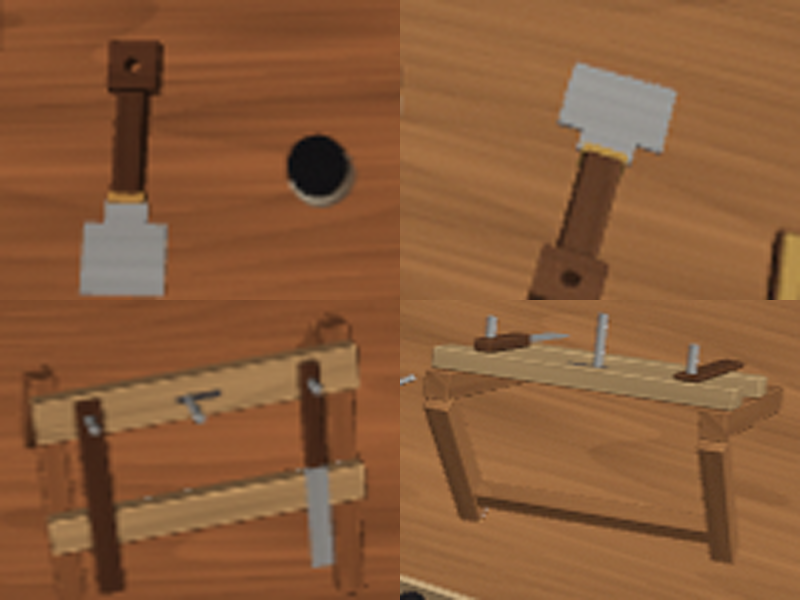

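The crop confirms it: a dark wooden handle with the hole at top-view (223,231.5) and a steel blade ending near (221,289). The rack slot is around (378,184) in the top view. The pot is about 160 mm to the side, so it is clear. I'll move above the scraper.

Request:
move_arm(
  offset=[
    [0.433,-0.277,-0.05],
    [0.433,-0.277,-0.05],
    [0.433,-0.277,-0.05],
    [0.433,-0.277,-0.05],
    [0.433,-0.277,-0.05],
    [0.433,-0.277,-0.05],
    [0.433,-0.277,-0.05],
    [0.433,-0.277,-0.05],
    [0.433,-0.277,-0.05],
    [0.433,-0.277,-0.05],
  ],
  angular=[
    [0,0,0.142],
    [0,0,0.142],
    [0,0,0.142],
    [0,0,0.142],
    [0,0,0.142],
    [0,0,0.142],
    [0,0,0.142],
    [0,0,0.142],
    [0,0,0.142],
    [0,0,0.142],
  ],
  grip=1,
)

```text
time: 1.35
ee_pos: [474.8, 374.1, 213.2]
ee_rot: [[-1.0, 0.029, 0.0], [0.029, 1.0, 0.001], [-0.0, 0.001, -1.0]]
wrist_force: [-0.0, 0.3, 0.3]
grip_width: 85.5
grip_force: 0.0
```

Run:
```python
from h import *
C,im=shot('wrist','w1.png');np.savez('w1.npz',im=im,K=C[0],d=C[1],E=C[2])
s=status.state();print(s['time'],s['ee_pos'],s['ee_rot'],ray(C,[[320,240]]),s['grip_width'])
print(proj(C,[[545,371,20],[352,377,10],[476,373,20]]))
```

```text
1.4 [474.90922011 374.03119178 213.21196392] [[-9.99562583e-01  2.95725409e-02  3.29039900e-04]
 [ 2.95727186e-02  9.99562481e-01  5.48662279e-04]
 [-3.12670601e-04  5.58152889e-04 -9.99999795e-01]] (array([405.21162982, 375.76096459, 336.6948383 ]), array([[ 0.272922  , -0.00783347, -0.96200427]])) 85.38660216764464
[[319.21411539 295.02237178]
 [319.40720382  58.55437593]
 [319.08840076 217.79004783]]
```

View pics/w1.png

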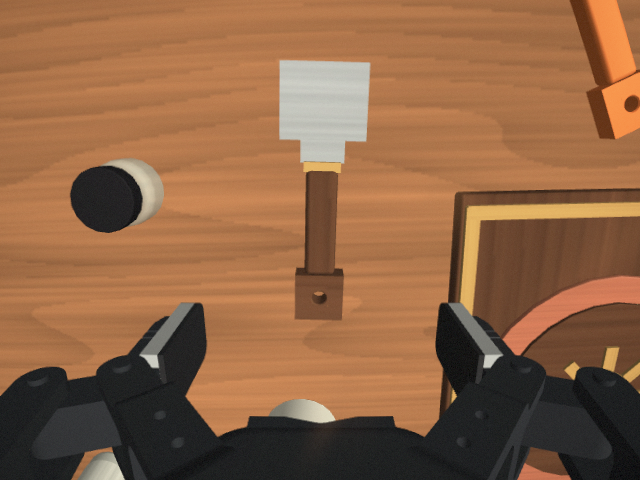

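The wrist view shows the hole at (319,298), the blade end's middle at (324.5,61.5) and the waist between about (321,170) and (320,270).

Run:
```python
from h import *
z=np.load('w1.npz');C=(z['K'],z['d'],z['E'])
h=onz(C,[[319,297.5]],20)[0];b=onz(C,[[324.5,61.5]],11.5)[0];w=onz(C,[[306,220],[338,220],[305,262],[335,262],[296,320],[342,320]],20)
x=(h-b)[:2];L=np.hypot(*x);x/=L
print('hole',h,'blade',b,L,'yaw',np.degrees(np.arctan2(x[1],x[0])),'origin',h[:2]-69*x);print(w.round(1))
```

```text
hole [547.34837964 370.74071222  20.        ] blade [354.50271006 380.85655387  11.5       ] 193.11080375836187 yaw -3.0027342957575955 origin [478.44311415 374.35518153]
[[477.5 362.1  20. ]
 [478.3 388.6  20. ]
 [514.1 359.8  20. ]
 [514.9 385.4  20. ]
 [568.6 349.6  20. ]
 [569.8 390.6  20. ]]
```

Request:
move_arm(
  offset=[
    [0.004,0.001,-0.07],
    [0.004,0.001,-0.14],
    [0.004,0.001,-0.204],
    [0.004,0.001,-0.204],
    [0.004,0.001,-0.204],
  ],
  angular=[
    [0,0,-0.0145],
    [0,0,-0.0145],
    [0,0,-0.0145],
    [0,0,-0.0145],
    [0,0,-0.0145],
  ],
  grip=0.2,
)

```text
time: 2.02
ee_pos: [479.5, 374.7, 62.3]
ee_rot: [[-0.999, 0.054, 0.002], [0.054, 0.999, 0.002], [-0.002, 0.002, -1.0]]
wrist_force: [0.4, 0.3, 0.6]
grip_width: 51.4
grip_force: 0.0
```

Request:
move_arm(
  offset=[
    [-0.001,0,-0.03],
    [-0.001,0,-0.05],
    [-0.001,0,-0.05],
    [-0.001,0,-0.05],
  ],
  angular=[
    [0,0,0],
    [0,0,0],
    [0,0,0],
    [0,0,0],
  ],
)

```text
time: 2.52
ee_pos: [478.8, 374.1, 23.7]
ee_rot: [[-0.999, 0.054, 0.002], [0.054, 0.999, 0.001], [-0.001, 0.001, -1.0]]
wrist_force: [0.2, -0.1, 0.3]
grip_width: 51.5
grip_force: 0.0
```

Request:
move_arm(
  offset=[
    [0,0,0],
    [0,0,0],
    [0,0,0],
    [0,0,0],
    [0,0,0],
    [0,0,0],
  ],
  angular=[
    [0,0,0],
    [0,0,0],
    [0,0,0],
    [0,0,0],
    [0,0,0],
    [0,0,0],
  ],
  grip=-1,
)

```text
time: 3.28
ee_pos: [478.9, 374.1, 23.6]
ee_rot: [[-0.999, 0.055, 0.002], [0.055, 0.999, 0.001], [-0.002, 0.001, -1.0]]
wrist_force: [0.1, 0.6, 5.8]
grip_width: 24.6
grip_force: 62.7
```

Request:
move_arm(
  offset=[
    [0,0,0.03],
    [0,0,0.08],
    [0.01,-0.03,0.15],
    [0.03,-0.1,0.22],
    [0.06,-0.17,0.29],
    [0.09,-0.24,0.35],
    [0.12,-0.31,0.4],
    [0.15,-0.38,0.41],
    [0.17,-0.44,0.41],
    [0.19,-0.5,0.41],
    [0.19,-0.525,0.41],
    [0.19,-0.525,0.41],
    [0.19,-0.525,0.41],
    [0.19,-0.525,0.41],
  ],
  angular=[
    [0,0,0],
    [0,0,0],
    [0,0,0],
    [0,0,0],
    [0,0,0],
    [0,0,0],
    [0,0,0],
    [0,0,0],
    [0,0,0],
    [0,0,0],
    [0,0,0],
    [0,0,0],
    [0,0,0],
    [0,0,0],
  ],
)

```text
time: 5.03
ee_pos: [620.5, -18.4, 329.9]
ee_rot: [[-0.999, 0.052, 0.0], [0.052, 0.999, 0.0], [-0.0, 0.0, -1.0]]
wrist_force: [0.3, -0.5, -1.6]
grip_width: 24.5
grip_force: 61.9
```

Run:
```python
from h import *
C,im=shot('wrist','w2.png');np.savez('w2.npz',im=im,K=C[0],d=C[1],E=C[2])
s=status.state();print(s['time'],s['ee_pos'],s['wrist_force'],s['torque'],s['grip_width'])
```

```text
5.075 [620.51602673 -18.53884795 329.96153119] [-0.09394351  0.6030703  -1.74134919] [ 0.01997901 -0.03457168  0.00621953] 24.675384014846763
```

View pics/w2.png

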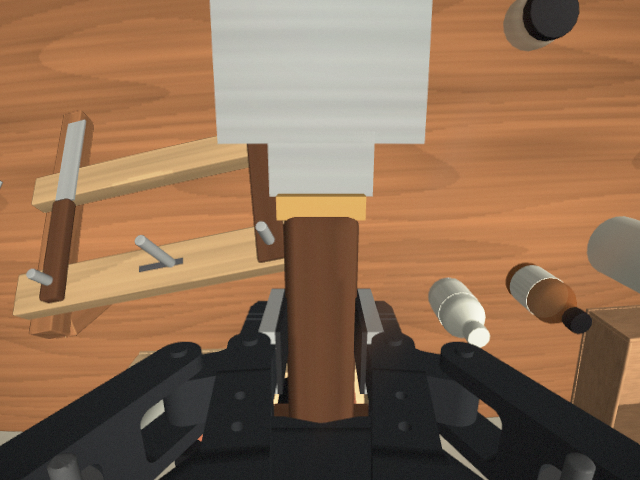

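Request:
move_arm(
  offset=[
    [0,-0.07,0],
    [0,-0.14,0],
    [0,-0.21,0],
    [0,-0.28,0],
    [0,-0.31,0],
    [0,-0.31,0],
    [0,-0.31,0],
    [0,-0.31,0],
  ],
  angular=[
    [0,0,0],
    [0,0,0],
    [0,0,0],
    [0,0,0],
    [0,0,0],
    [0,0,0],
    [0,0,0],
    [0,0,0],
  ],
)

```text
time: 6.08
ee_pos: [621.1, -250.9, 330.3]
ee_rot: [[-0.999, 0.052, 0.001], [0.052, 0.999, 0.0], [-0.001, 0.0, -1.0]]
wrist_force: [0.2, 0.2, -1.5]
grip_width: 24.6
grip_force: 61.8
```

Run:
```python
from h import *
C,im=shot('wrist','w3.png');np.savez('w3.npz',im=im,K=C[0],d=C[1],E=C[2])
s=status.state();print(s['time'],s['ee_pos'],s['wrist_force'],s['torque'],s['grip_width'])
```

```text
6.125 [ 621.05607329 -251.0411338   330.29769309] [ 0.38168255  0.74949409 -1.59848508] [ 0.03673161 -0.05655255  0.0006028 ] 24.254986262983003
```

View pics/w3.png

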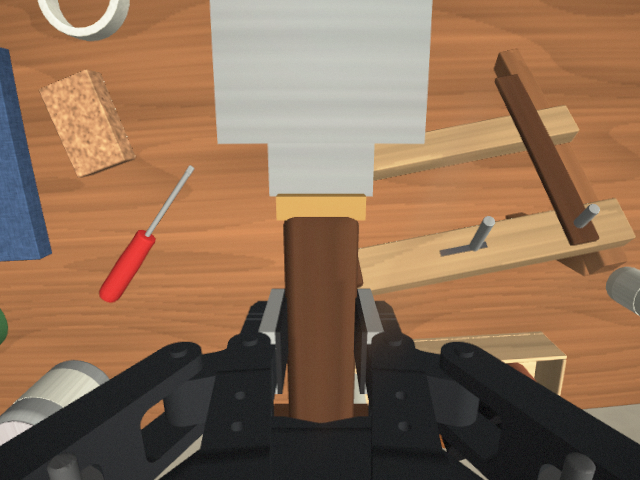

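w2 shows the peg tip at (140,241), its foot at (177,263) and the slot from (139,270) to (183,262). w3 shows the tip at (489,220), the foot at (478,247) and the slot from (441,253) to (488,247). I'll enlarge both for sub-pixel points.

```bash
cat > tri.py <<'E'
from h import *
def ld(n):
    z=np.load(n+'.npz'); return (z['K'],z['d'],z['E']),z['im']
A,ia=ld('w2');B,ib=ld('w3')
def tri(a,b):
    o1,v1=ray(A,[a]);o2,v2=ray(B,[b]);v1=v1[0];v2=v2[0]
    t=np.linalg.lstsq(np.c_[v1,-v2],o2-o1,rcond=None)[0]
    p,q=o1+t[0]*v1,o2+t[1]*v2
    return (p+q)/2,np.linalg.norm(p-q)
E
python3 - <<'E'
from tri import *
r=lambda im,x,y:cv2.resize(im[y:y+75,x:x+80],None,fx=5,fy=5,interpolation=cv2.INTER_CUBIC)
cv2.imwrite('pics/peg.png',np.hstack([r(ia,120,215),r(ib,425,200)])[:,:,::-1])
for n,a,b in [('tip',(140,241),(489,220)),('foot',(177,263),(478,247)),('tipR',(262,228),(593,209))]:
    print(n,tri(a,b))
E
```

```text
tip (array([ 615.26900258, -139.16845692,  203.94833879]), np.float64(1.3250234431783063))
foot (array([ 644.48839655, -130.96508755,  168.10179365]), np.float64(0.1505625052882889))
tipR (array([614.02429441, -58.4905232 , 191.1859278 ]), np.float64(1.012633541655178))
```

View pics/peg.png

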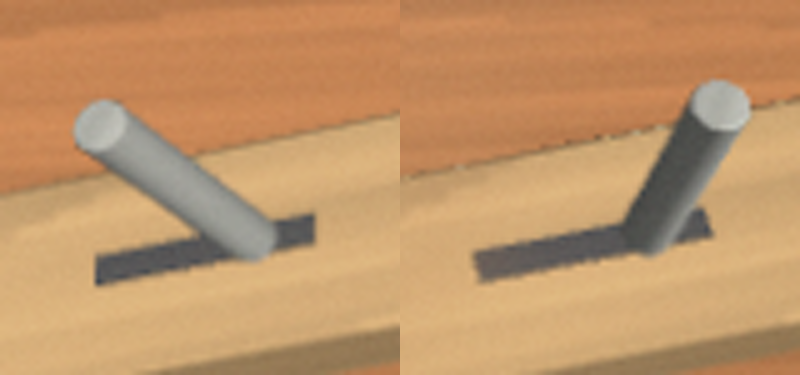

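The left crop puts the disc tip at (101,126), the foot at (253,240) and the slot ends at (95,271) and (314,228). The right crop puts the tip at (321,106), the foot at (250,236) and the slot ends at (78,268) and (309,223), relative to its panel.

```bash
cat > seat.py <<'E'
from tri import *
a=lambda x,y:(120+(x+.5)/5-.5,215+(y+.5)/5-.5)
b=lambda x,y:(425+(x+.5)/5-.5,200+(y+.5)/5-.5)
tip,e1=tri(a(101,126),b(321,106));foot,e2=tri(a(253,240),b(250,236))
sl,e3=tri(a(95,271),b(78,268));sr,e4=tri(a(314,228),b(309,223))
E
python3 - <<'E'
from seat import *
for n,p,e in [('tip',tip,e1),('foot',foot,e2),('sl',sl,e3),('sr',sr,e4)]: print(n,p.round(1),round(e,2))
d=tip-foot;print(np.linalg.norm(d),d/np.linalg.norm(d),np.degrees(np.arctan2(-d[1],-d[0])))
s=sr-sl;print('slot len',np.linalg.norm(s),'yaw',np.degrees(np.arctan2(-s[0],s[1])),'foot along',(foot-(sl+sr)/2)@s/np.linalg.norm(s))
# yaw from long rail edges, single views, face plane through z=170
for C,im,n,uv in [(A,ia,'A',[(14,294),(250,232)]),(B,ib,'B',[(372,249),(614,200)])]:
    P=onplane(C,uv,[foot[0],foot[1],170],[-np.sin(np.radians(40)),0,np.cos(np.radians(40))]);s=P[1]-P[0];print(n,P.round(1),np.degrees(np.arctan2(-s[0],s[1])))
# grasped scraper: blade corners/waist in view A
st=status.state();T=np.array(st['ee_rot']);t=np.array(st['ee_pos'])
C=B
for uv,zz in [([(218,143),(425,143)],None),([(278,207),(365,207)],None),([(285,218),(357,218)],None)]:
    P=onplane(C,uv,t+T[:,2]*(12 if uv[0][0]==218 else 3),T[:,2]); print(((P-t)@T).round(1))
print(T.round(4))
E
```

```text
tip [ 615.2 -139.3  203.8] 0.0
foot [ 643.  -134.9  171.3] 0.43
sl [ 647.  -161.   170.6] 0.31
sr [ 641.8 -125.5  170.4] 0.3
43.04122883280533 [-0.64702274 -0.10131183  0.75570993] 8.89920252308874
slot len 35.90625835058424 yaw 8.295085291108377 foot along 8.433162674368138
A [[ 658.6 -259.7  183.1]
 [ 625.9  -74.1  155.6]] 10.004074109848585
B [[ 641.6 -212.8  168.8]
 [ 616.9  -10.1  148.1]] 6.932625836435118
[[ 65.2 -34.6  12. ]
 [ 65.2  35.3  12. ]]
[[ 44.9 -14.    3. ]
 [ 44.9  14.5   3. ]]
[[ 41.2 -11.7   3. ]
 [ 41.2  12.    3. ]]
[[-9.986e-01  5.250e-02  7.000e-04]
 [ 5.250e-02  9.986e-01 -0.000e+00]
 [-7.000e-04 -0.000e+00 -1.000e+00]]
```

```bash
cat > tgt.py <<'E'
from h import *
from scipy.spatial.transform import Rotation as R
yaw=np.radians(8.5);c,s=np.cos(np.radians(40)),np.sin(np.radians(40))
sx=np.array([c*np.cos(yaw),c*np.sin(yaw),s]);sz=np.array([-s*np.cos(yaw),-s*np.sin(yaw),c]);sy=np.cross(sz,sx)
F=np.array([643.8,-135.0,170.0]); TR=np.c_[-sx,sy,-sz]
def tcp(h,F=F): return F+(h+23.6)*sz-69*sx-0.3*sy
E
python3 - <<'E'
from tgt import *
st=status.state();T=np.array(st['ee_rot']);t=np.array(st['ee_pos'])
print('rot',R.from_matrix(TR@T.T).as_rotvec(degrees=True)/90)
for h in (120,60,0): print(h,tcp(h).round(1),((tcp(h)-t)/750).round(4))
print('sz/750 per10',sz/75, 'sx',sx/75,'sy',sy/75)
E
```

```text
rot [ 0.02132037 -0.44424002  0.12262584]
120 [ 500.3 -156.8  235.7] [-0.161   0.1257 -0.1262]
60 [ 538.4 -151.1  189.7] [-0.1102  0.1333 -0.1875]
0 [ 576.6 -145.4  143.7] [-0.0593  0.1409 -0.2488]
sz/750 per10 [-0.00847636 -0.0012668   0.01021393] sx [0.01010173 0.00150971 0.0085705 ] sy [-0.00197079  0.01318688  0.        ]
```

Request:
move_arm(
  offset=[
    [-0.05,0.03,0],
    [-0.1,0.06,0],
    [-0.14,0.1,0],
    [-0.161,0.126,-0.03],
    [-0.161,0.126,-0.07],
    [-0.161,0.126,-0.11],
    [-0.161,0.126,-0.126],
    [-0.161,0.126,-0.126],
    [-0.161,0.126,-0.126],
    [-0.161,0.126,-0.126],
  ],
  angular=[
    [0.004,-0.09,0.024],
    [0.008,-0.18,0.049],
    [0.013,-0.27,0.074],
    [0.017,-0.36,0.098],
    [0.0213,-0.4442,0.1226],
    [0.0213,-0.4442,0.1226],
    [0.0213,-0.4442,0.1226],
    [0.0213,-0.4442,0.1226],
    [0.0213,-0.4442,0.1226],
    [0.0213,-0.4442,0.1226],
  ],
)

```text
time: 7.38
ee_pos: [500.6, -158.2, 237.1]
ee_rot: [[-0.757, -0.147, 0.636], [-0.112, 0.989, 0.094], [-0.643, -0.0, -0.766]]
wrist_force: [-0.2, 0.4, -1.7]
grip_width: 24.8
grip_force: 61.9
```

```bash
cat > chk.py <<'E'
from tgt import *
import sys
h=float(sys.argv[1])
st=status.state();T=np.array(st['ee_rot']);t=np.array(st['ee_pos'])
print(st['time'],'force',np.round(st['wrist_force'],1),'seat-axes force',np.round([np.dot(st['wrist_force'],a) for a in (sx,sy,sz)],1),st['grip_width'])
e=t-tcp(h);print('err sx sy sz',[round(float(e@a),2) for a in (sx,sy,sz)],'rot err deg',R.from_matrix(TR@T.T).as_rotvec(degrees=True).round(2))
E
python3 chk.py 120
python3 - <<'E'
from h import *
C,im=shot('wrist','w4.png')
# hole/peg check in top & scene is coarse; save
for n in('top','scene'):
    C,im=shot(n,n+'4.png');np.savez(n+'4.npz',im=im,K=C[0],d=C[1],E=C[2])
E
```

```text
7.375 force [-0.2  0.4 -1.7] seat-axes force [-1.2  0.4 -1.2] 24.7731548701818
err sx sy sz [0.98, -1.46, 1.05] rot err deg [0.   0.05 0.06]
```

Request:
move_arm(
  offset=[
    [0.025,0.0047,-0.0316],
    [0.0504,0.0095,-0.0632],
    [0.0504,0.0095,-0.0632],
    [0.0504,0.0095,-0.0632],
  ],
  angular=[
    [0,0,0],
    [0,0,0],
    [0,0,0],
    [0,0,0],
  ],
)

```text
time: 8.02
ee_pos: [537.8, -151.1, 188.9]
ee_rot: [[-0.758, -0.146, 0.636], [-0.112, 0.989, 0.095], [-0.643, 0.001, -0.766]]
wrist_force: [-0.1, -0.1, -2.4]
grip_width: 24.3
grip_force: 61.8
```

```bash
python3 chk.py 60
python3 - <<'E'
from h import *
from tgt import *
ims=[]
for n in('scene','wrist'):
    C,im=shot(n,n+'5.png');np.savez(n+'5.npz',im=im,K=C[0],d=C[1],E=C[2])
    p=proj(C,F+45*sz)[0];print(n,p,proj(C,F))
    x,y=int(np.clip(p[0]-50,0,540)),int(np.clip(p[1]-50,0,380));print(x,y)
    ims.append(cv2.resize(im[y:y+100,x:x+100],None,fx=4,fy=4,interpolation=cv2.INTER_CUBIC))
cv2.imwrite('pics/v5.png',np.hstack(ims)[:,:,::-1])
E
```

```text
8.025 force [-0.1 -0.1 -2.4] seat-axes force [-1.6 -0.1 -1.7] 24.253390929826043
err sx sy sz [-0.97, 0.05, -0.2] rot err deg [-0.05 -0.01  0.08]
scene [245.23352493 224.28405046] [[243.1700464  243.09488992]]
195 174
wrist [322.40066331 418.09842372] [[322.10758078 366.4994164 ]]
272 368
```

View pics/v5.png

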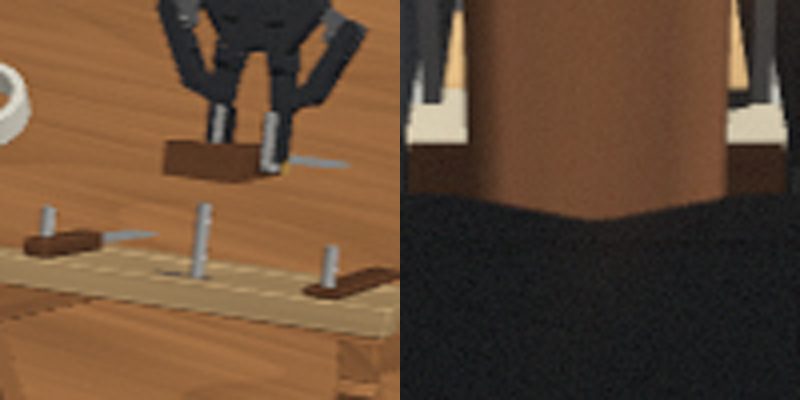

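The scene crop shows the peg tip within about 1 px of the prediction and the butt squarely above it. I'll descend slowly along the peg, watching the force.

Request:
move_arm(
  offset=[
    [0.006,0.0008,-0.005],
    [0.0105,0.0015,-0.0105],
    [0.013,0.0019,-0.0137],
    [0.0145,0.0022,-0.0155],
    [0.0161,0.0024,-0.0174],
    [0.0161,0.0024,-0.0174],
  ],
  angular=[
    [0,0,0],
    [0,0,0],
    [0,0,0],
    [0,0,0],
    [0,0,0],
    [0,0,0],
  ],
)

```text
time: 8.88
ee_pos: [549.9, -149.1, 174.7]
ee_rot: [[-0.759, -0.146, 0.635], [-0.111, 0.989, 0.095], [-0.642, 0.001, -0.767]]
wrist_force: [0.2, 0.6, -1.7]
grip_width: 24.1
grip_force: 61.9
```

```bash
python3 chk.py 42
```

```text
8.875 force [ 0.2  0.6 -1.7] seat-axes force [-0.9  0.6 -1.5] 24.114124275057
err sx sy sz [-0.76, 0.23, -0.99] rot err deg [-0.08 -0.06  0.08]
```

Request:
move_arm(
  offset=[
    [0.002,0.0003,-0.0022],
    [0.004,0.0006,-0.0044],
    [0.006,0.0009,-0.0066],
    [0.0081,0.0012,-0.0088],
    [0.0081,0.0012,-0.0088],
  ],
  angular=[
    [0,0,0],
    [0,0,0],
    [0,0,0],
    [0,0,0],
    [0,0,0],
  ],
)

```text
time: 9.5
ee_pos: [555.9, -148.2, 167.9]
ee_rot: [[-0.759, -0.146, 0.635], [-0.111, 0.989, 0.095], [-0.642, 0.002, -0.767]]
wrist_force: [-0.5, -0.5, -1.4]
grip_width: 24.4
grip_force: 61.9
```

```bash
python3 chk.py 32
```

```text
9.5 force [-0.5 -0.5 -1.4] seat-axes force [-1.3 -0.4 -0.7] 24.4460326681869
err sx sy sz [-0.41, 0.24, -0.09] rot err deg [-0.08 -0.08  0.08]
```

13 mm down the peg with no force, so the hole is on it. I'll continue.

Request:
move_arm(
  offset=[
    [0.004,0.0006,-0.0047],
    [0.008,0.0012,-0.0094],
    [0.012,0.0018,-0.0141],
    [0.016,0.0024,-0.0188],
    [0.02,0.003,-0.0235],
    [0.023,0.0034,-0.027],
    [0.0249,0.0037,-0.0293],
    [0.0249,0.0037,-0.0293],
  ],
  angular=[
    [0,0,0],
    [0,0,0],
    [0,0,0],
    [0,0,0],
    [0,0,0],
    [0,0,0],
    [0,0,0],
    [0,0,0],
  ],
)

```text
time: 10.5
ee_pos: [574.6, -145.5, 146.1]
ee_rot: [[-0.759, -0.146, 0.635], [-0.111, 0.989, 0.095], [-0.642, 0.001, -0.767]]
wrist_force: [-0.9, 0.7, -0.9]
grip_width: 24.5
grip_force: 61.9
```

```bash
python3 chk.py 3
```

```text
10.5 force [-0.9  0.7 -0.9] seat-axes force [-1.1  0.8 -0.2] 24.455504687738728
err sx sy sz [0.02, 0.19, 0.03] rot err deg [-0.08 -0.07  0.09]
```

Now small steps until contact: first 3 mm.

Request:
move_arm(
  offset=[
    [0.0009,0.0001,-0.001],
    [0.0017,0.0003,-0.002],
    [0.0025,0.0004,-0.003],
    [0.0025,0.0004,-0.003],
  ],
  angular=[
    [0,0,0],
    [0,0,0],
    [0,0,0],
    [0,0,0],
  ],
)

```text
time: 11.0
ee_pos: [576.5, -145.3, 144.0]
ee_rot: [[-0.758, -0.146, 0.635], [-0.111, 0.989, 0.095], [-0.642, 0.001, -0.766]]
wrist_force: [0.1, -0.3, -1.0]
grip_width: 24.2
grip_force: 61.9
```

```bash
python3 chk.py 0
```

```text
11.0 force [ 0.1 -0.3 -1. ] seat-axes force [-0.6 -0.3 -0.9] 24.161834158925306
err sx sy sz [0.15, 0.1, 0.25] rot err deg [-0.06 -0.05  0.1 ]
```

Request:
move_arm(
  offset=[
    [0.0009,0.0001,-0.001],
    [0.0017,0.0003,-0.002],
    [0.0017,0.0003,-0.002],
  ],
  angular=[
    [0,0,0],
    [0,0,0],
    [0,0,0],
  ],
)

```text
time: 11.38
ee_pos: [576.7, -145.2, 143.9]
ee_rot: [[-0.759, -0.147, 0.634], [-0.113, 0.989, 0.095], [-0.641, 0.001, -0.768]]
wrist_force: [-23.8, 0.2, 10.9]
grip_width: 24.4
grip_force: 65.0
```

```bash
python3 chk.py -2
```

```text
11.375 force [-23.8   0.2  10.9] seat-axes force [-11.    3.7  23.4] 24.374807721255827
err sx sy sz [0.24, 0.11, 2.04] rot err deg [-0.01 -0.14  0.03]
```

Request:
move_arm(
  offset=[
    [-0.0013,-0.0002,0.0015],
    [-0.0013,-0.0002,0.0015],
    [-0.0013,-0.0002,0.0015],
  ],
  angular=[
    [0,0,0],
    [0,0,0],
    [0,0,0],
  ],
)

```text
time: 11.75
ee_pos: [576.8, -145.3, 144.1]
ee_rot: [[-0.758, -0.146, 0.635], [-0.111, 0.989, 0.095], [-0.642, 0.001, -0.766]]
wrist_force: [-4.9, -1.3, 2.9]
grip_width: 24.8
grip_force: 62.8
```

Request:
move_arm(
  offset=[
    [0,0,0],
    [0,0,0],
    [0,0,0],
    [0,0,0],
    [0,0,0],
  ],
  angular=[
    [0,0,0],
    [0,0,0],
    [0,0,0],
    [0,0,0],
    [0,0,0],
  ],
  grip=0.2,
)

```text
time: 12.38
ee_pos: [576.8, -145.1, 143.6]
ee_rot: [[-0.758, -0.146, 0.635], [-0.111, 0.989, 0.095], [-0.642, 0.001, -0.766]]
wrist_force: [0.3, -0.3, 0.3]
grip_width: 51.2
grip_force: 0.0
```

```bash
python3 chk.py 0
```

```text
12.375 force [ 0.3 -0.3  0.3] seat-axes force [ 0.4 -0.3  0.1] 51.24359534995246
err sx sy sz [0.15, 0.21, -0.26] rot err deg [-0.07 -0.05  0.09]
```

Request:
move_arm(
  offset=[
    [-0.017,-0.0025,0.0204],
    [-0.051,-0.0076,0.0613],
    [-0.085,-0.0127,0.1021],
    [-0.136,-0.0203,0.1634],
    [-0.136,-0.0203,0.1634],
    [-0.136,-0.0203,0.1634],
    [-0.136,-0.0203,0.1634],
  ],
  angular=[
    [0,0,0],
    [0,0,0],
    [0,0,0],
    [0,0,0],
    [0,0,0],
    [0,0,0],
    [0,0,0],
  ],
)

```text
time: 13.25
ee_pos: [474.8, -160.0, 264.2]
ee_rot: [[-0.76, -0.147, 0.633], [-0.11, 0.989, 0.097], [-0.641, 0.004, -0.768]]
wrist_force: [0.0, 0.4, -1.0]
grip_width: 51.5
grip_force: 0.0
```

Run:
```python
from h import *
C,w=shot('wrist','w6.png');C,s=shot('scene','s6.png')
a=cv2.resize(w,(400,300));b=cv2.resize(s[190:310,165:325],(400,300),interpolation=cv2.INTER_CUBIC)
cv2.imwrite('pics/v6.png',np.hstack([a,b])[:,:,::-1])
st=status.state();print(st['time'],st['ee_pos'],st['wrist_force'])
```

```text
13.35 [ 474.92032281 -159.90550732  264.35281954] [-0.16865177  0.27746521 -0.18135315]
```

View pics/v6.png

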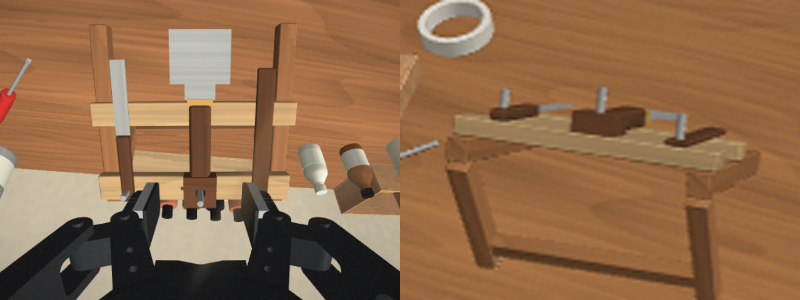

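The left panel shows the peg through the hole at (201,190). The handle lies on both rails with the blade down the slope, and the gripper is clear. I'm handing it in.

```bash
python3 -c "
from plant import hand_in
print(hand_in())"
```

```text
the job is handed in; nothing more can be done
None
```

The scraper hangs on the middle peg, flat on both rails with the blade down the slope; I let go, backed the gripper clear and handed the job in at about 13.4 s, with no verdict returned.

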